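Fit a chain guide through the service slot of a chain case

ROBOT

A 6-joint arm with a two-finger parallel gripper is mounted at the origin on the work surface. World frame = base frame: x ahead of the robot, y to its left, z up, the work surface at z = 0. Lengths are in m, angles in rad, forces in N, time in s.
With the tool pointing down it reaches from about 0.35 to 0.8 m from the base axis. Payload 7.3 kg.
Tool frame: the origin (TCP) lies between the finger pads; the fingertips stand 17 mm ahead of it and the grasp point (between the pads) lies 2 mm behind it (arm.tcp_to_tips is the z of the fingertips in the tool frame, in m); z points along the fingers, y is the line along which they close (so a half turn about z gives the same grasp; the last joint's range is limited). The gripper opens to 85 mm and grips with 20 to 120 N. Pads are 22 mm wide; open, the fingers measure 114 mm over their backs; the gripper's body (76 mm by 85 mm) begins 54 mm behind the grasp point. The pads swing forward as they close: fully open they stand 13 mm farther back than shut.
Start: joints at [1.119, 0.342, 1.524, -0, 1.275, -0.146], TCP at [0.158, 0.501, 0.248] pointing down, gripper open.
Joint ranges: [-2.53, 2.53], [-0.77, 2.02], [0.04, 2.7], [-1, 4.14], [0.28, 2.66], [-3.11, 3.11]. Speed limits (rad/s): [2.57, 2.57, 3.14, 3.14, 3.14, 3.14].

INTERFACE

Orientations are given as a 3x3 rotation matrix whose columns are the frame's x, y, z axes.
In Python, from rig import sensors, camera, calibration, order, trace, arm gives the robot as it stands.
- The arm moves only by the shell command python3 -m jog 'ROWS' [OPENING] [FORCE]. ROWS is JSON, a list that holds one entry, the list of rows, each a list of 6 numbers: the shift along the tool's x, y, z normalised to -1 to 1, where 1 is 0.15 m, then the turn, a rotation vector about the tool's x, y, z normalised to -1 to 1, where 1 is 2 rad. A call has 1 to 20 rows; each row shifts and turns the commanded pose from where the row before left it, along the tool's axes as they then stand; what a row does not reach is not made up. A row lasts 1/10 s, in which the tool goes at most 50 mm and 8.59 degrees, less where a joint would pass 70% of its speed; a pose out of reach is approached as far as the arm can. A call with a number of a shift or a turn outside -1 to 1 is refused whole. A call with a gripper value outside its range is refused whole. OPENING is the opening, from 0 (shut) to 1 (fully open), set as the call begins (- or left out, the last holds). The fingers move at their own pace and stop on an object; FORCE is the grip in N (left out, the last holds). Time passes only in rows, so rows that do not move let the fingers close. It gives the time, the measured TCP pose, the force, the opening and the grip force at its end, in the units of the state.
- sensors.read_state(): the state, without advancing time (a new reading comes with each control period).
- camera(name): name is "side" or "top"; returns (picture, depth): 384x512x3 uint8, blue, green, red; 384x512 float32, m along the optical axis (not along the pixel's ray), 0 where there is no reading.
- calibration(name): a dict with "fx", "fy", "cx", "cy" (pixels), "rvec" (rotation vector, rad) and "tvec" (3), from world to camera coordinates, as OpenCV has them. Camera axes: x right, y down, z forward; pixel columns grow to the right and rows downward; lengths in m; the calibration is good to about 2 mm. A picture is of the moment at which its call begins. calibration takes no time and is no camera call.
- order.job_done(): hands the job in; it is judged then, once.
Trained networks look in the newest picture that a camera, given by its name, has taken for a name from the list of things; names that differ only in an ending like _2 or _b are one class to them, and where a whole thing is asked for, a point or a joint stands for the part that bears it (a point fixed in the world has none). Each returns a list of dicts, best first, with "score" (0 to 1); they miss things now and then, are a little off and sometimes report something else, mostly with a low value. They report only what shows in the picture. A call takes as long as a camera call. They do not tell look-alikes from the thing itself.
- trace(camera, query): "mask" (384x512 bool, what is visible of it) and "extent" ([centre column, centre row, width, height] in pixels, round what is visible of it).
The state is a dict: "clock": time; "qpos": joint angles; "dq": joint speeds; "joint_torque": joint torques, N m; "position": TCP position; "tool_rot": TCP orientation; "ft_force": force on the tool from outside, world axes, zero at the start; "moment": the same for the moment, N m; "opening": opening from 0.0 (shut) to 1.0 (fully open); "grasp_force": force on a finger pad.
Only numpy, scipy, OpenCV 4.12 (cv2) and the standard library are available. Lean on these libraries where they do the work, as an engineer would, in place of code of your own. Each camera call takes 0.05 s, during which the arm holds its last target. There are 200 camera calls.

TASK

Fit the new chain guide, the one with the orange shoe, into the green chain case: tip it so that its shoe goes toe first through the yellow-edged slot in the cover, then right it inside, so that it stands upright with the shoe flat on the case floor, square with the case and the toe under the cover on the robot's side, and let go. Leave the old guide with the black shoe, the sprocket and the screwdriver where they are.

Things in the scene. Friction and masses are not known exactly. Their poses are not given: they have to be found in the camera images.
- case: Green closed box fixed to the bench, 140 (x) by 96 (y) by 80 (z) mm, all walls 5 mm thick. Origin: centre of its underside; -x end roughly towards the robot. Inside: floor top at z = 5, cover underside at z = 75 mm. Its only opening is the yellow-edged slot in the cover, x = 0 to 50, y = -32 to 32 mm. A grey motor, 100 mm long, up to 80 mm high, sits on its +x end.
- slot (a point): Centre of the slot in the case cover, on the cover's upper face: 25 mm to +x of the case's origin, 80 mm up. The slot is 50 mm along the case's x, 64 mm along its y. Beside it the cover overhangs the inside by 65 mm on the -x side and 15 mm on the +x side. Axes as the case.
- guide: New chain guide, L-shaped, loose, 0.2 kg, standing on its shoe. Origin: centre of the shoe's underside, z up. Orange shoe 70 (x) by 36 (y) by 10 (z) mm; its toe is the -x end, roughly towards the robot. Steel stem 12 mm thick (x = 23 to 35), 30 mm wide (y), rises from the heel end to z = 150 mm, top 12 mm orange. It fits the case only with its toe to the case's -x.
- guide_toe (a point): Middle of the toe end of the orange shoe: 35 mm to -x of the guide's origin, 5 mm above its underside. Axes as the guide.
- guide_stem (a point): A point to grip in the middle of the guide's stem, 20 mm below its top (29 mm to +x of the guide's origin, 130 mm above its underside). Pinched here across the 12 mm thickness (the guide's x), it can be tilted without turning in the fingers. Axes as the guide.
- old_guide: Old chain guide, same shape, size and origin as the new one but with a black shoe and black stem end. Standing loose on the bench; to be left alone.
- sprocket: Dark steel sprocket lying flat, loose, 74 mm across and 18 mm high. Origin at the centre of its underside. To be left alone.
- screwdriver: Screwdriver with a red handle lying loose on the bench. To be left alone.
Things that resemble listed ones, but are neither listed nor needed, are in the scene too. Leave any purple look-alike of the guide alone.

How it is judged:
On the way:
1. the toe of the orange shoe is inside the case, below the cover, with the guide tipped by more than 10 degrees (x of guide_toe in the frame of case between -0.066 and 0.066 m and y of guide_toe in the frame of case between -0.044 and 0.044 m and z of guide_toe in the frame of case between 0 and 0.07 m and angle between guide's own z axis and vertical above 0.175 rad), for 0.05 s.
At the end, for the whole second after the job is handed in: The orange-shod guide stands in the case, let go and at rest: upright within 10 degrees, underside under 7 mm above the case floor, toe at least 12 mm under the cover on the case's -x side, within 25 mm of the case's middle line, square with the case within 17 degrees (angle between guide's own z axis and vertical below 0.175 rad and z of guide in the frame of case between 0 and 0.012 m and x of guide_toe in the frame of case between -0.066 and -0.012 m and y of guide in the frame of case between -0.025 and 0.025 m and angle between the x axis of guide and the x axis of case, either way round below 0.3 rad and linear speed of guide below 0.02 m/s and angular speed of guide below 0.2 rad/s); the robot touches nothing.
It fails at once if the old guide is shifted by more than 30 mm or tipped by more than 20 degrees (distance of old_guide from where it was at the start of the episode above 0.03 m or angle between old_guide's own z axis and vertical above 0.35 rad).
It fails at once if the sprocket is shifted by more than 30 mm (distance of sprocket from where it was at the start of the episode above 0.03 m).
It fails at once if the screwdriver is shifted by more than 30 mm (distance of screwdriver from where it was at the start of the episode above 0.03 m).
It also fails if it takes over 48 s, if anything falls off the work surface, if the arm or the gripper's body presses on something with over 40 N, if the wrist force passes 120 N, or if a joint passes its speed limit or range.

## Working session

There is one attempt and no reset: what is moved stays moved. The work goes in short steps, Python scripts to look and compute and a shell command to move; the robot and the scene stay as the last step left them, time stands still between calls to the robot, and variables do not carry over. Pictures are saved under pics/ and viewed, at most 10 in all, crops included, and the job is handed in when it is done.

```bash
ls; mkdir -p pics; cat > h.py <<'E'
import numpy as np, cv2
from rig import sensors, camera, calibration, order, trace, arm
def cloud(name,depth):
    c=calibration(name); R,_=cv2.Rodrigues(np.array(c["rvec"],float)); t=np.array(c["tvec"],float).reshape(3)
    v,u=np.mgrid[:384,:512]
    p=np.stack([(u-c["cx"])/c["fx"]*depth,(v-c["cy"])/c["fy"]*depth,depth],-1)
    w=(p-t)@R
    w[depth<=0]=np.nan
    return w
E
python3 - <<'E'
from h import *
for n in("top","side"):
    p,d=camera(n); cv2.imwrite(f"pics/{n}0.png",p); np.save(f"{n}0.npy",d)
s=sensors.read_state(); print(s["clock"],s["position"],np.round(s["tool_rot"],3))
E
```

```text
pics
0.1 [0.15788167 0.50034324 0.24770551] [[-0.954  0.301 -0.001]
 [ 0.301  0.954 -0.001]
 [ 0.    -0.001 -1.   ]]
```

View pics/top0.png

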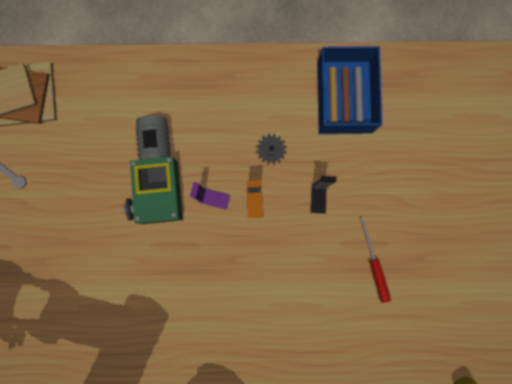

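View pics/side0.png

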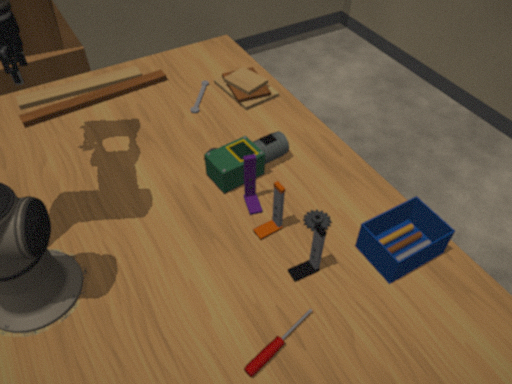

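The top view shows the case at (155,190) with its yellow slot at (153,178). The orange guide is at (255,198), the purple look-alike at (210,197), the old guide at (319,195) and the sprocket at (271,149). Next I measure them.

```bash
python3 - <<'E'
from h import *
def rect(P):
    r=cv2.minAreaRect(P[:,:2].astype(np.float32)*1000); b=cv2.boxPoints(r)
    return np.round(r[0],1),np.round(r[1],1),round(r[2],1)
for n in("top","side"):
    p=cv2.imread(f"pics/{n}0.png"); w=cloud(n,np.load(f"{n}0.npy"))
    h=cv2.cvtColor(p,cv2.COLOR_BGR2HSV); H,S,V=h[...,0].astype(int),h[...,1],h[...,2]
    z=w[...,2]; ok=np.isfinite(z)
    c=calibration(n); print(n,"fx",c["fx"])
    near=lambda a,b,c_,d:(np.mgrid[:384,:512][1]>a)&(np.mgrid[:384,:512][1]<b)&(np.mgrid[:384,:512][0]>c_)&(np.mgrid[:384,:512][0]<d)
    box=dict(top=dict(case=near(120,186,110,230),g=near(240,270,160,222),pur=near(185,235,180,212),old=near(305,340,155,220)),
             side=dict(case=near(195,270,130,195),g=near(250,288,178,240),pur=near(240,264,150,217),old=near(285,330,222,285)))[n]
    y=box["case"]&(H>20)&(H<35)&(S>150)&ok&(abs(z-.08)<.012); print("yellow",y.sum(),np.nanmedian(z[y]),rect(w[y]))
    g=box["case"]&(H>50)&(H<90)&(S>80)&ok&(abs(z-.08)<.006); print("cover",g.sum(),rect(w[g|y]))
    for k,lo,hi in(("g",.004,.02),("g",.12,.165),("g",.02,.12),("pur",.004,.02),("pur",.02,.2),("old",.12,.165),("old",.004,.02)):
        m=box[k]&ok&(z>lo)&(z<hi)
        if k=="g" and hi<.03: m&=(H<18)&(S>200)
        if m.sum()>3: print(k,lo,m.sum(),np.round(np.nanmedian(w[m],0)*1000),rect(w[m]),np.nanmax(z[m]))
E
```

```text
top fx 457.8644374295071
yellow 331 0.07988530933904024 (array([605.6, 105.2]), array([62.8, 77.1]), 5.5)
cover 1481 (array([580.5, 101.6]), array([139.8,  96.1]), 5.0)
g 0.004 287 [ 548. -119.    9.] (array([ 548.4, -120.5]), array([52.2, 30.5]), 0.1) 0.014638900183642459
g 0.12 110 [ 582. -119.  149.] (array([ 583.7, -119.4]), array([13.1, 29.6]), 3.1) 0.15389254234245828
g 0.02 58 [ 578. -119.   78.] (array([ 577.4, -119.5]), array([ 1.2, 27.6]), 3.4) 0.1189005805241695
pur 0.004 399 [563. -28.   9.] (array([573.1, -11.1]), array([100.5,  57.5]), 82.8) 0.019313932095551416
pur 0.02 210 [571.  -0. 141.] (array([572.6,   3. ]), array([13.7, 30.8]), 76.1) 0.1540176436762938
old 0.12 124 [ 591. -273.  149.] (array([ 592.2, -273.2]), array([30.4, 12.5]), 85.8) 0.1527168747715259
old 0.004 408 [ 559. -271.    9.] (array([ 590. , -286.3]), array([ 64.4, 129.2]), 88.4) 0.019057498242599287
side fx 444.9783186265447
yellow 146 0.08068395680654339 (array([608.4, 104.8]), array([63.7, 79.2]), 5.6)
cover 610 (array([605.3, 105. ]), array([189.3,  98.7]), 5.8)
g 0.004 244 [ 550. -124.   11.] (array([ 555.7, -122.5]), array([66.1, 34.8]), 2.7) 0.014890828315770637
g 0.12 152 [ 582. -122.  144.] (array([ 585.8, -119.2]), array([14.9, 33.2]), 1.8) 0.1548058582421674
g 0.02 338 [ 581. -122.   66.] (array([582.4, -67.6]), array([ 14.2, 136. ]), 2.9) 0.11999362512843122
pur 0.004 355 [570. -18.  11.] (array([605.4,  39.8]), array([242.7,  63.7]), 60.8) 0.019991099604472252
pur 0.02 722 [580.   3.  78.] (array([619.9,  65.7]), array([173.3,  63.3]), 60.9) 0.15323406965095693
old 0.12 168 [ 590. -277.  145.] (array([ 594.2, -273.7]), array([31.3, 14.5]), 85.5) 0.15386176354331763
old 0.004 502 [ 570. -268.   10.] (array([ 605.6, -233.7]), array([192.7, 107.3]), 53.7) 0.019415438048672507
```

```bash
cat > plan.py <<'E'
import numpy as np
def seg(x0,x1,z0,z1,n=25):
    a=np.linspace(0,1,n); X=x0+(x1-x0)*a; Z=z0+(z1-z0)*a
    return np.vstack([np.c_[X,0*X+z0],np.c_[X,0*X+z1],np.c_[0*Z+x0,Z],np.c_[0*Z+x1,Z]])
G=np.vstack([seg(-35,35,0,10),seg(23,35,0,150,60),seg(0,58,111,184),seg(-14,72,184,300)])
boxes=[(-70,0,75,80),(50,70,75,80),(-70,70,-5,5),(-70,-65,0,80),(65,70,0,80),(70,170,0,80)]
def place(C,th):
    c,s=np.cos(th),np.sin(th); d=G-[23,10]
    return np.c_[d[:,0]*c-d[:,1]*s,d[:,0]*s+d[:,1]*c]+C
def clr(C,th):
    P=place(C,th); m=99
    for x0,x1,z0,z1 in boxes:
        dx=np.maximum(x0-P[:,0],P[:,0]-x1); dz=np.maximum(z0-P[:,1],P[:,1]-z1)
        d=np.where((dx>0)&(dz>0),np.hypot(dx,dz),np.maximum(dx,dz)); m=min(m,d.min())
    return m
if __name__=="__main__":
    for t in(65,60,55,50,45,40,35,30,25,20,15,10,5,0):
        th=np.radians(t); best=[]
        print(t,[(Cz,)+max((round(float(clr(np.array([Cx,Cz]),th)),1),Cx) for Cx in range(-10,50,2)) for Cz in range(20,150,10)])
E
python3 plan.py
```

```text
65 [(20, -4.8, 48), (30, -4.6, 48), (40, -4.3, 48), (50, -4.9, 48), (60, -1.8, 48), (70, 3.9, 32), (80, 11.0, 26), (90, 16.0, 26), (100, 16.6, 30), (110, 16.0, 34), (120, 16.0, 40), (130, 17.5, 42), (140, 20.8, 44)]
60 [(20, -4.9, 48), (30, -5.0, 48), (40, -4.9, 48), (50, -4.8, 48), (60, -0.2, 48), (70, 5.5, 28), (80, 12.0, 24), (90, 15.0, 26), (100, 15.2, 32), (110, 15.4, 38), (120, 15.2, 44), (130, 17.0, 46), (140, 21.4, 48)]
55 [(20, -4.8, 48), (30, -4.4, 48), (40, -4.7, 48), (50, -4.9, 48), (60, 1.8, 46), (70, 7.0, 28), (80, 12.6, 22), (90, 13.8, 28), (100, 13.5, 34), (110, 13.8, 42), (120, 14.6, 48), (130, 14.9, 48), (140, 19.3, 48)]
50 [(20, -4.9, 48), (30, -4.3, 48), (40, -5.0, 48), (50, -4.9, 48), (60, 4.1, 42), (70, 8.9, 26), (80, 12.9, 22), (90, 11.8, 28), (100, 12.1, 38), (110, 12.4, 46), (120, 10.7, 48), (130, 12.1, 48), (140, 18.8, 48)]
45 [(20, -4.6, 48), (30, -4.5, 48), (40, -4.8, 48), (50, -3.1, 48), (60, 6.9, 38), (70, 9.9, 24), (80, 12.1, 22), (90, 10.6, 30), (100, 10.6, 40), (110, 9.2, 48), (120, 7.0, 48), (130, 11.3, 48), (140, 18.4, 48)]
40 [(20, -4.6, 48), (30, 
[... 1191 characters left out ...]
3, 48), (120, 15.3, 48), (130, 25.3, 48), (140, 35.3, 48)]
10 [(20, -4.6, -10), (30, 5.1, 40), (40, 15.1, 28), (50, 18.0, 24), (60, 18.2, 22), (70, 9.8, 28), (80, 1.0, 34), (90, -2.5, 48), (100, 0.1, 48), (110, 10.1, 48), (120, 20.1, 48), (130, 30.1, 48), (140, 40.1, 48)]
5 [(20, -0.0, 42), (30, 10.0, 30), (40, 18.5, 22), (50, 18.1, 22), (60, 16.9, 22), (70, 7.6, 30), (80, -1.5, 38), (90, -2.5, 48), (100, 5.0, 48), (110, 15.0, 48), (120, 25.0, 48), (130, 35.0, 48), (140, 45.0, 48)]
0 [(20, 5.0, 32), (30, 15.0, 22), (40, 18.0, 20), (50, 18.0, 20), (60, 15.0, 22), (70, 5.0, 32), (80, -2.4, -10), (90, 0.0, 48), (100, 10.0, 48), (110, 20.0, 48), (120, 30.0, 48), (130, 40.0, 48), (140, 50.0, 48)]
```

```bash
cat >> h.py <<'E'
from scipy.spatial.transform import Rotation as Ro
def pose(p,yaw,th):
    "tool y along yaw, leaning back by th (rad)"
    y=np.array([np.cos(yaw),np.sin(yaw),0]); z=np.array([0,0,-1.]); x=np.cross(y,z)
    R=Ro.from_rotvec(-th*x).as_matrix()@np.c_[x,y,z]
    return np.array(p,float),R
def rows(p,R,n):
    "per-row numbers: shifts/turns for n equal interpolated steps from measured pose"
    s=sensors.read_state(); p0=np.array(s["position"]); R0=np.array(s["tool_rot"])
    rv=Ro.from_matrix(R0.T@R).as_rotvec(); Rc=R0
    print("clock",s["clock"],"grip",s["opening"],s["grasp_force"],"total mm",np.linalg.norm(p-p0)*1000,"deg",np.degrees(np.linalg.norm(rv)),"step",np.linalg.norm(p-p0)*1000/n)
    for i in range(n):
        sh=Rc.T@(p-p0)/n/.15
        print(np.round(np.r_[sh,rv/n/2],4).tolist()); Rc=Rc@Ro.from_rotvec(rv/n).as_matrix()
        if np.linalg.norm(rv)<.02: print("x",n);break
E
python3 -m jog '[[[0,0,0,0,0,0.0607],[0,0,0,0,0,0.0607],[0,0,0,0,0,0.0607],[0,0,0,0,0,0.0607],[0,0,0,0,0,0.0607],[0,0,0,0,0,0.0607],[0,0,0,0,0,0.0607],[0,0,0,0,0,0.0607],[0,0,0,0,0,0.0607],[0,0,0,0,0,0.0607]]]' 1
python3 -m jog '[[[-0.2137,0.131,0.009,0,0,0],[-0.2137,0.131,0.009,0,0,0],[-0.2137,0.131,0.009,0,0,0],[-0.2137,0.131,0.009,0,0,0],[-0.2137,0.131,0.009,0,0,0],[-0.2137,0.131,0.009,0,0,0],[-0.2137,0.131,0.009,0,0,0],[-0.2137,0.131,0.009,0,0,0],[-0.2137,0.131,0.009,0,0,0],[-0.2137,0.131,0.009,0,0,0],[-0.2137,0.131,0.009,0,0,0],[-0.2137,0.131,0.009,0,0,0],[-0.2137,0.131,0.009,0,0,0],[-0.2137,0.131,0.009,0,0,0],[-0.2137,0.131,0.009,0,0,0],[-0.2137,0.131,0.009,0,0,0],[-0.2137,0.131,0.009,0,0,0],[-0.2137,0.131,0.009,0,0,0],[-0.2137,0.131,0.009,0,0,0],[0,0,0,0,0,0]]]'
python3 - <<'E'
from h import *
s=sensors.read_state(); print(np.round(s["qpos"],3),np.round(s["tool_rot"],3))
rows(*pose([.5837,-.1194,.128],np.radians(3),0),10)
E
```

```text
clock: 1.1
position: [0.1579, 0.5004, 0.2479]
tool_rot: [[-0.046, 0.999, -0.0], [0.999, 0.046, -0.001], [-0.001, -0.0, -1.0]]
ft_force: [-0.5, 0.2, -0.8]
opening: 1.001
grasp_force: 0.0
clock: 3.1
position: [0.5635, -0.0922, 0.2214]
tool_rot: [[-0.047, 0.999, -0.0], [0.999, 0.047, -0.001], [-0.001, -0.0, -1.0]]
ft_force: [0.4, 1.0, -0.6]
opening: 1.003
grasp_force: 0.0
[-2.960e-01  4.480e-01  1.437e+00 -1.000e-03  1.257e+00 -3.430e-01] [[-0.047  0.999 -0.   ]
 [ 0.999  0.047 -0.001]
 [-0.001 -0.    -1.   ]]
clock 3.1 grip 1.0030636995299043 0.0 total mm 99.35558741350702 deg 0.2888883646757917 step 9.935558741350702
[-0.0187, 0.0126, 0.0623, -0.0, 0.0, -0.0002]
x 10
```

```bash
python3 -m jog '[[[-0.0935,0.063,0,0,0,0],[-0.0935,0.063,0,0,0,0],[0,0,0.104,0,0,0],[0,0,0.104,0,0,0],[0,0,0.104,0,0,0],[0,0,0.104,0,0,0],[0,0,0.104,0,0,0],[0,0,0.104,0,0,0],[0,0,0,0,0,0]]]'
python3 - <<'E'
from h import *
p,d=camera("side"); cv2.imwrite("pics/side1.png",cv2.resize(p[120:280,200:360],None,fx=3,fy=3))
E
```

```text
clock: 4.0
position: [0.5805, -0.1145, 0.1267]
tool_rot: [[-0.051, 0.999, -0.005], [0.999, 0.051, 0.002], [0.002, -0.005, -1.0]]
ft_force: [-0.8, 0.0, -0.7]
opening: 1.003
grasp_force: 0.0
```

View pics/side1.png

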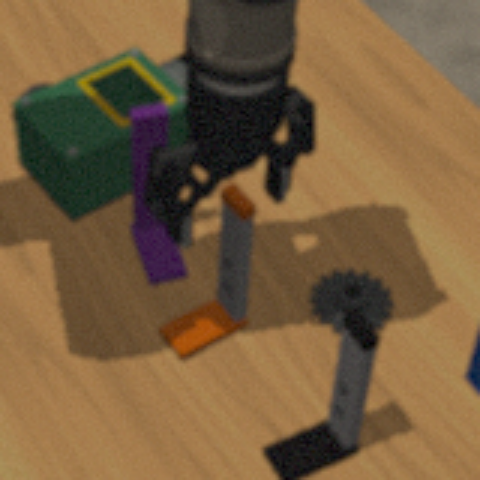

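The fingers straddle the stem top (crop (237,200)), about 5 mm off to +y. I'll correct that, then close.

```bash
python3 -m jog '[[[-0.0335,0.0195,0,0,0,0],[0,0,0,0,0,0],[0,0,0,0,0,0],[0,0,0,0,0,0]]]'
python3 -m jog '[[[0,0,0,0,0,0],[0,0,0,0,0,0],[0,0,0,0,0,0],[0,0,0,0,0,0],[0,0,0,0,0,0],[0,0,0,0,0,0],[0,0,0,0,0,0],[0,0,0,0,0,0],[0,0,0,0,0,0],[0,0,0,0,0,0],[0,0,0,0,0,0],[0,0,0,0,0,0]]]' 0 60
```

```text
clock: 4.45
position: [0.5856, -0.1206, 0.1295]
tool_rot: [[-0.051, 0.999, 0.001], [0.999, 0.051, -0.0], [-0.0, 0.001, -1.0]]
ft_force: [0.2, 0.1, 0.4]
opening: 0.999
grasp_force: 0.0
clock: 5.65
position: [0.5857, -0.1205, 0.1292]
tool_rot: [[-0.051, 0.999, 0.001], [0.999, 0.051, -0.0], [-0.0, 0.001, -1.0]]
ft_force: [2.0, -0.3, 1.8]
opening: 0.132
grasp_force: 58.8
```

```bash
python3 -m jog '[[[0,0,-0.06,0,0,0],[0,0,-0.13,0,0,0],[0,0,-0.13,0,0,0],[0,0,-0.13,0,0,0],[0,0,-0.13,0,0,0],[0,0,-0.13,0,0,0],[0,0,-0.13,0,0,0],[0,0,-0.13,0,0,0],[0,0,-0.13,0,0,0],[0,0,-0.13,0,0,0],[0,0,-0.06,0,0,0],[0,0,0,0,0,0]]]'
python3 -m jog '[[[0,0,0,-0.03,0,0],[0,0,0,-0.05,0,0],[0,0,0,-0.05,0,0],[0,0,0,-0.05,0,0],[0,0,0,-0.05,0,0],[0,0,0,-0.05,0,0],[0,0,0,-0.05,0,0],[0,0,0,-0.05,0,0],[0,0,0,-0.05,0,0],[0,0,0,-0.05,0,0],[0,0,0,0,0,0],[0,0,0,0,0,0]]]'
python3 - <<'E'
from h import *
s=sensors.read_state(); print(np.round(s["qpos"],3))
rows(*pose([.535,.098,.32],np.radians(5),np.radians(55)),10)
p,d=camera("side"); cv2.imwrite("pics/side2.png",cv2.resize(p[30:290,150:410],None,fx=2,fy=2))
E
```

```text
clock: 6.85
position: [0.5855, -0.1205, 0.3237]
tool_rot: [[-0.051, 0.999, 0.002], [0.999, 0.051, -0.001], [-0.001, 0.002, -1.0]]
ft_force: [0.3, -0.5, -2.4]
opening: 0.13
grasp_force: 58.6
clock: 8.05
position: [0.5856, -0.1182, 0.3212]
tool_rot: [[-0.058, 0.61, 0.79], [0.998, 0.031, 0.05], [0.006, 0.792, -0.611]]
ft_force: [0.5, 1.8, -1.7]
opening: 0.132
grasp_force: 58.9
[-0.566  0.114  1.959  1.117  0.545 -1.463]
clock 8.05 grip 0.13217380851408572 58.9097785949707 total mm 221.9995713689042 deg 3.155366153272467 step 22.199957136890422
[0.1458, -0.0168, -0.019, -0.0023, 0.001, -0.0011]
[0.1459, -0.0164, -0.0188, -0.0023, 0.001, -0.0011]
[0.146, -0.016, -0.0186, -0.0023, 0.001, -0.0011]
[0.146, -0.0156, -0.0184, -0.0023, 0.001, -0.0011]
[0.1461, -0.0152, -0.0181, -0.0023, 0.001, -0.0011]
[0.1462, -0.0148, -0.0179, -0.0023, 0.001, -0.0011]
[0.1462, -0.0144, -0.0177, -0.0023, 0.001, -0.0011]
[0.1463, -0.014, -0.0175, -0.0023, 0.001, -0.0011]
[0.1464, -0.0136, -0.0172, -0.0023, 0.001, -0.0011]
[0.1464, -0.0131, -0.017, -0.0023, 0.001, -0.0011]
```

View pics/side2.png

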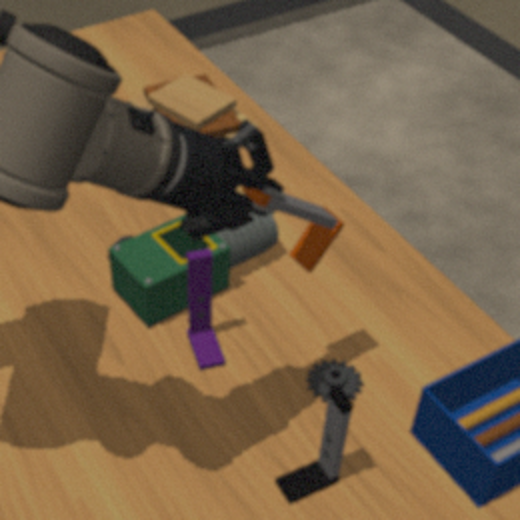

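The guide is held toe-down at a 52° tilt, about crop (315,240), and the case is clear. I'll carry it over the slot.

```bash
python3 -m jog '[[[0.146,-0.016,-0.018,0,0.001,-0.001],[0.146,-0.016,-0.018,0,0.001,-0.001],[0.146,-0.016,-0.018,0,0.001,-0.001],[0.146,-0.016,-0.018,0,0.001,-0.001],[0.146,-0.016,-0.018,0,0.001,-0.001],[0.146,-0.016,-0.018,0,0.001,-0.001],[0.146,-0.014,-0.018,0,0.001,-0.001],[0.146,-0.014,-0.018,0,0.001,-0.001],[0.146,-0.014,-0.018,0,0.001,-0.001],[0.146,-0.014,-0.018,0,0.001,-0.001],[0,0,0,0,0,0],[0,0,0,0,0,0],[0,0,0,0,0,0]]]'
python3 - <<'E'
from h import *
s=sensors.read_state(); print(np.round(s["qpos"],3))
z=np.array(s["tool_rot"])[:,2]; print("tilt",np.degrees(np.arccos(-z[2])),"leanyaw",np.degrees(np.arctan2(z[1],z[0])))
E
```

```text
clock: 9.4
position: [0.5325, 0.0832, 0.3388]
tool_rot: [[-0.107, 0.623, 0.775], [0.994, 0.054, 0.094], [0.017, 0.781, -0.625]]
ft_force: [0.1, 1.0, -2.3]
opening: 0.134
grasp_force: 58.9
[-0.07  -0.05   2.063  0.559  0.283 -0.64 ]
tilt 51.331297943733055 leanyaw 6.920591572421417
```

```bash
cat > kin.py <<'E'
import numpy as np
from scipy.optimize import least_squares
from scipy.spatial.transform import Rotation as Ro
ry=lambda a:Ro.from_euler('y',a).as_matrix(); rz=lambda a:Ro.from_euler('z',a).as_matrix()
def fk(q,k):
    h,r0,L2,L3,a3,Lt,lat=k
    R=rz(q[0]); p=R@[r0,lat,h]; R=R@ry(q[1]); p=p+R@[0,0,L2]; R=R@ry(q[2]); p=p+R@[a3,0,L3]
    R=R@rz(q[3])@ry(q[4]); p=p+R@[0,0,Lt]; R=R@rz(q[5]); return p,R
D=[([1.119,.342,1.524,0,1.275,-.146],[.1579,.5003,.2477]),([-.296,.448,1.437,-.001,1.257,-.343],[.5635,-.0922,.2214]),
([-.566,.114,1.959,1.117,.545,-1.463],[.5856,-.1182,.3212]),([-.07,-.05,2.063,.559,.283,-.64],[.5325,.0832,.3388])]
f=least_squares(lambda k:np.concatenate([fk(q,k)[0]-p for q,p in D]),[.3,0,.45,.4,0,.2,.076]); K=f.x
lo=np.array([-2.53,-.77,.04,-1,.28,-3.11]);hi=np.array([2.53,2.02,2.7,4.14,2.66,3.11])
def ik(p,R,s0):
    R6=fk(D[3][0],K)[1]; 
    def e(q):
        P,Q=fk(q,K); return np.r_[(P-p)*10,(Ro.from_matrix((Q@OFF).T@R)).as_rotvec()]
    r=least_squares(e,np.clip(s0,lo+.01,hi-.01),bounds=(lo,hi)); return r.x,np.linalg.norm(r.fun)
R4=np.array([[-.107,.623,.775],[.994,.054,.094],[.017,.781,-.625]])
OFF=fk(D[3][0],K)[1].T@R4
if __name__=="__main__":
    print(np.round(K,3),np.abs(f.fun).max()); print(np.round(OFF,2))
    from h import pose
    for th,C in[(50,(48,150)),(50,(28,90)),(50,(22,80)),(45,(22,80)),(45,(40,100)),(40,(44,100)),(40,(32,90)),(40,(24,80)),(40,(24,70)),(35,(22,70)),(30,(28,60)),(25,(26,60)),(20,(24,55)),(0,(20,17)),(65,(26,90)),(70,(30,100))]:
        t=np.radians(th); c,s=np.cos(t),np.sin(t); X=C[0]+6*c-119*s; Z=C[1]+6*s+119*c; y=np.radians(5)
        p,R=pose([.5805+X*np.cos(y)/1e3,.102+X*np.sin(y)/1e3,Z/1e3],y,t)
        out=[]
        for s0 in([-.1,0,2,.5,.4,-.6],[.2,.2,2,3,.4,2.4],[.2,.2,2,3,.4,-3]):
            q,er=ik(p,R,s0); out.append((np.round(q,2).tolist(),round(er,3)))
        print(th,C,min(out,key=lambda o:o[1]), [o[1] for o in out])
E
python3 kin.py
```

```text
[0.222 0.003 0.505 0.376 0.046 0.296 0.076] 0.00042691700320610093
[[-0. -1.  0.]
 [ 1. -0. -0.]
 [-0. -0.  1.]]
50 (48, 150) ([-0.03, 0.18, 2.27, 2.68, 0.28, -2.76], np.float64(0.088)) [np.float64(0.088), np.float64(0.102), np.float64(0.088)]
50 (28, 90) ([0.0, 0.28, 2.32, 2.94, 0.34, -3.01], np.float64(0.0)) [np.float64(0.0), np.float64(0.036), np.float64(0.0)]
50 (22, 80) ([0.0, 0.3, 2.35, 2.96, 0.38, -3.03], np.float64(0.0)) [np.float64(0.0), np.float64(0.036), np.float64(0.0)]
45 (22, 80) ([-0.01, 0.28, 2.3, 2.84, 0.28, -2.92], np.float64(0.054)) [np.float64(0.054), np.float64(0.067), np.float64(0.054)]
45 (40, 100) ([-0.02, 0.26, 2.27, 2.73, 0.28, -2.81], np.float64(0.098)) [np.float64(0.098), np.float64(0.109), np.float64(0.098)]
40 (44, 100) ([0.0, 0.24, 2.02, 0.25, 0.28, -0.31], np.float64(0.087)) [np.float64(0.087), np.float64(0.209), np.float64(0.087)]
40 (32, 90) ([-0.01, 0.24, 2.05, 0.32, 0.28, -0.39], np.float64(0.11)) [np.float64(0.11), np.float64(0.186), np.float64(0.11)]
40 (24, 80) ([-0.02, 0.24, 2.07, 0.41, 0.28, -0.49], np.float64(0.13)) [np.float64(0.13), np.floa
[... 334 characters left out ...]
0.14], np.float64(0.0)) [np.float64(0.0), np.float64(0.33), np.float64(0.0)]
25 (26, 60) ([0.03, 0.33, 1.88, 0.05, 0.5, -0.1], np.float64(0.0)) [np.float64(0.0), np.float64(0.412), np.float64(0.0)]
20 (24, 55) ([0.03, 0.37, 1.79, 0.03, 0.64, -0.08], np.float64(0.0)) [np.float64(0.0), np.float64(0.492), np.float64(0.0)]
0 (20, 17) ([0.05, 0.61, 1.41, 0.0, 1.12, -0.04], np.float64(0.0)) [np.float64(0.0), np.float64(0.796), np.float64(0.0)]
65 (26, 90) ([-0.03, 0.56, 2.56, 3.01, 1.11, -3.11], np.float64(0.027)) [np.float64(0.027), np.float64(0.029), np.float64(0.027)]
70 (30, 100) ([-0.03, 0.69, 2.6, 3.03, 1.38, 3.11], np.float64(0.014)) [np.float64(0.048), np.float64(0.014), np.float64(0.048)]
```

```bash
cat > t.py <<'E'
from kin import *; from plan import clr; from h import pose
for Cz in(135,125,115,105,95,85,75,70,65,60):
    o=[]
    for th in(28,30,32,34,36,38):
        t=np.radians(th); c,s=np.cos(t),np.sin(t)
        m,Cx=max((clr(np.array([x,Cz]),t),x) for x in range(0,110,2))
        X=Cx+6*c-119*s; Z=Cz+6*s+119*c; y=np.radians(5)
        p,R=pose([.5805+X*np.cos(y)/1e3,.102+X*np.sin(y)/1e3,Z/1e3],y,t)
        q,er=ik(p,R,[0,.2,2,.1,.3,-.2]); o.append((th,Cx,round(float(m),1),round(float(er),3),round(q[4],2)))
    print(Cz,*o)
E
python3 t.py
```

```text
135 (28, 70, 29.2, 0.0, np.float64(0.64)) (30, 68, 28.6, 0.0, np.float64(0.58)) (32, 66, 27.2, 0.0, np.float64(0.51)) (34, 66, 26.7, 0.0, np.float64(0.45)) (36, 64, 26.1, 0.0, np.float64(0.38)) (38, 64, 24.8, 0.0, np.float64(0.31))
125 (28, 66, 21.4, 0.0, np.float64(0.61)) (30, 66, 21.0, 0.0, np.float64(0.55)) (32, 64, 20.1, 0.0, np.float64(0.48)) (34, 64, 19.5, 0.0, np.float64(0.42)) (36, 62, 18.6, 0.0, np.float64(0.35)) (38, 62, 18.1, 0.0, np.float64(0.28))
115 (28, 64, 14.3, 0.0, np.float64(0.58)) (30, 64, 13.3, 0.0, np.float64(0.52)) (32, 62, 13.3, 0.0, np.float64(0.45)) (34, 62, 12.3, 0.0, np.float64(0.39)) (36, 60, 12.4, 0.0, np.float64(0.32)) (38, 58, 12.3, 0.017, np.float64(0.28))
105 (28, 60, 7.4, 0.0, np.float64(0.55)) (30, 58, 7.7, 0.0, np.float64(0.49)) (32, 58, 7.0, 0.0, np.float64(0.42)) (34, 56, 7.5, 0.0, np.float64(0.36)) (36, 54, 7.9, 0.0, np.float64(0.29)) (38, 52, 8.5, 0.036, np.float64(0.28))
95 (28, 48, 4.2, 0.0, np.float64(0.52)) (30, 46, 5.2, 0.0, np.float64(0.45)) (32, 44, 5.9, 0.0, np.float64(0.38)) (34, 42, 6.9, 0.0, np.float64(0.32)) (36, 40, 7.4, 0.019, np
[... 532 characters left out ...]
2, 14.7, 0.0, np.float64(0.42)) (30, 22, 14.1, 0.0, np.float64(0.36)) (32, 22, 13.4, 0.0, np.float64(0.29)) (34, 22, 12.6, 0.032, np.float64(0.28)) (36, 24, 12.0, 0.07, np.float64(0.28)) (38, 24, 11.7, 0.11, np.float64(0.28))
65 (28, 24, 14.2, 0.0, np.float64(0.41)) (30, 26, 13.8, 0.0, np.float64(0.35)) (32, 26, 13.7, 0.0, np.float64(0.28)) (34, 26, 13.2, 0.039, np.float64(0.28)) (36, 26, 12.2, 0.078, np.float64(0.28)) (38, 28, 11.5, 0.116, np.float64(0.28))
60 (28, 28, 14.5, 0.0, np.float64(0.4)) (30, 28, 14.3, 0.0, np.float64(0.34)) (32, 28, 13.2, 0.007, np.float64(0.28)) (34, 30, 13.0, 0.045, np.float64(0.28)) (36, 30, 12.5, 0.085, np.float64(0.28)) (38, 32, 11.4, 0.123, np.float64(0.28))
```

```bash
cat > go.py <<'E'
import sys; from h import *
th,Cx,Cz,n=map(float,sys.argv[1:5]); dx,dy=(float(a) for a in (sys.argv[5:7] or (0,0)))
t=np.radians(th); c,s=np.cos(t),np.sin(t); X=Cx+6*c-119*s; Z=Cz+6*s+119*c; y=np.radians(5)
rows(*pose([.5805+dx+X*np.cos(y)/1e3,.102+dy+X*np.sin(y)/1e3,Z/1e3],y,t),int(n))
E
python3 go.py 32 75 150 8
```

```text
clock 9.4 grip 0.13439289820459607 58.92791032791138 total mm 108.7045781431667 deg 19.372627082706792 step 13.588072267895837
[0.0098, -0.0205, 0.0877, 0.0211, -0.0016, 0.0002]
[0.0101, -0.0168, 0.0884, 0.0211, -0.0016, 0.0002]
[0.0104, -0.013, 0.089, 0.0211, -0.0016, 0.0002]
[0.0107, -0.0093, 0.0895, 0.0211, -0.0016, 0.0002]
[0.011, -0.0055, 0.0898, 0.0211, -0.0016, 0.0002]
[0.0113, -0.0017, 0.0899, 0.0211, -0.0016, 0.0002]
[0.0116, 0.0021, 0.0898, 0.0211, -0.0016, 0.0002]
[0.0119, 0.0058, 0.0896, 0.0211, -0.0016, 0.0002]
```

```bash
python3 -m jog '[[[0.01,-0.02,0.088,0.021,-0.0016,0],[0.01,-0.017,0.088,0.021,-0.0016,0],[0.01,-0.013,0.089,0.021,-0.0016,0],[0.011,-0.009,0.09,0.021,-0.0016,0],[0.011,-0.005,0.09,0.021,-0.0016,0],[0.011,-0.002,0.09,0.021,-0.0016,0],[0.012,0.002,0.09,0.021,-0.0016,0],[0.012,0.006,0.09,0.021,-0.0016,0],[0,0,0,0,0,0],[0,0,0,0,0,0]]]'
python3 go.py 32 75 150 4
python3 - <<'E'
from h import *
s=sensors.read_state(); tp=np.array(s["position"]); R=np.array(s["tool_rot"])
z=R[:,2]; print("tilt",np.degrees(np.arccos(-z[2])),"leanyaw",np.degrees(np.arctan2(z[1],z[0])))
ims=[]
for n in("top","side"):
    p,d=camera(n); w=cloud(n,d); q=(w-tp)@R   # tool frame: guide x=29+q_y, y=q_x, z=128-q_z
    h=cv2.cvtColor(p,cv2.COLOR_BGR2HSV); 
    m=(h[...,0]<18)&(h[...,1]>190)&(q[...,2]>.09)&(q[...,2]<.15)&(abs(q[...,0])<.04)&(q[...,1]>-.09)&(q[...,1]<.03)
    P=q[m]*1000; print(n,len(P),np.round(np.percentile(P,[2,50,98],axis=0),1))
    ims.append(p)
    if n=="top": a=cv2.resize(p[100:240,90:230],None,fx=2.8,fy=2.8)
    else: b=cv2.resize(p[80:220,160:300],None,fx=2.8,fy=2.8)
cv2.imwrite("pics/pre.png",np.hstack([a,b]))
E
```

```text
clock: 10.4
position: [0.5975, 0.1033, 0.2536]
tool_rot: [[-0.09, 0.844, 0.529], [0.996, 0.077, 0.046], [-0.002, 0.531, -0.848]]
ft_force: [-1.6, 0.5, -2.8]
opening: 0.134
grasp_force: 58.9
clock 10.4 grip 0.13391866070690878 58.87197017669678 total mm 0.5519173592144214 deg 0.17989031576793316 step 0.13797933980360536
[0.0003, 0.0004, -0.0008, 0.0001, 0.0, 0.0004]
x 4
tilt 32.0492937638266 leanyaw 4.996227254488908
top 217 [[-15.7 -62.5 115.6]
 [ -6.3 -45.8 118.9]
 [ 12.1 -10.1 122.4]]
side 205 [[-16.9 -60.  114.7]
 [ -3.7 -32.9 118.7]
 [ 13.8  -5.4 125.4]]
```

View pics/pre.png

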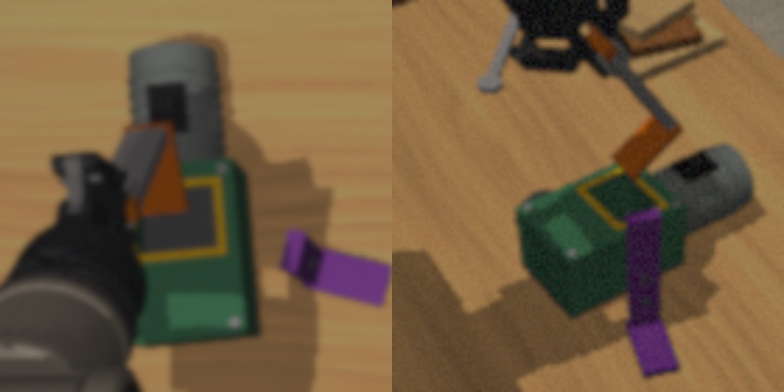

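The guide sits in the tool as modelled, with its shoe above the slot: toe near (155,215) in the left crop and (630,170) in the right. Inserting along the shoe direction.

```bash
python3 -m jog '[[[0,-0.042,0.0315,0,0,0],[0,-0.042,0.0315,0,0,0],[0,-0.042,0.0315,0,0,0],[0,-0.042,0.0315,0,0,0],[0,-0.042,0.0315,0,0,0],[0,-0.042,0.0315,0,0,0],[0,0,0,0,0,0],[0,0,0,0,0,0]]]'
python3 go.py 32 58 106 4
python3 -m jog '[[[0,-0.03,0.001,0,0,0],[0,-0.03,0.001,0,0,0],[0,-0.03,0.001,0,0,0],[0,-0.03,0.001,0,0,0],[0,0,0,0,0,0],[0,0,0,0,0,0]]]'
python3 go.py 32 28 86 4
```

```text
clock: 11.3
position: [0.5807, 0.1023, 0.2101]
tool_rot: [[-0.09, 0.844, 0.529], [0.996, 0.078, 0.046], [-0.002, 0.531, -0.847]]
ft_force: [0.7, 0.3, -2.1]
opening: 0.136
grasp_force: 58.8
clock 11.3 grip 0.1355148474693242 58.809696435928345 total mm 0.3168530749706765 deg 0.23354870312155185 step 0.07921326874266912
[-0.0004, -0.0002, -0.0002, 0.0002, -0.0, 0.0005]
x 4
clock: 11.9
position: [0.5657, 0.1009, 0.2001]
tool_rot: [[-0.09, 0.844, 0.529], [0.996, 0.078, 0.046], [-0.002, 0.531, -0.847]]
ft_force: [-0.5, 0.2, -1.0]
opening: 0.127
grasp_force: 58.9
clock 11.9 grip 0.12690559432864484 58.876047134399414 total mm 18.16213008356051 deg 0.23215414816886612 step 4.540532520890127
[-0.0001, -0.0303, 0.0007, 0.0002, 0.0, 0.0005]
x 4
```

No contact so far. Continuing to (28,86), then (22,75).

```bash
python3 -m jog '[[[0,-0.03,0.001,0,0,0],[0,-0.03,0.001,0,0,0],[0,-0.03,0.001,0,0,0],[0,-0.03,0.001,0,0,0],[0,-0.018,0.01,0,0,0],[0,-0.018,0.01,0,0,0],[0,-0.018,0.01,0,0,0],[0,-0.018,0.01,0,0,0],[0,0,0,0,0,0],[0,0,0,0,0,0]]]'
python3 go.py 32 22 75 4
python3 go.py 28 24 65 3
python3 - <<'E'
from h import *
a,_=camera("top"); b,_=camera("side")
cv2.imwrite("pics/in.png",np.hstack([cv2.resize(a[100:240,90:230],None,fx=2.8,fy=2.8),cv2.resize(b[80:220,160:300],None,fx=2.8,fy=2.8)]))
E
```

```text
clock: 12.9
position: [0.545, 0.099, 0.1791]
tool_rot: [[-0.09, 0.844, 0.529], [0.996, 0.078, 0.046], [-0.002, 0.531, -0.847]]
ft_force: [-0.3, 0.9, -1.9]
opening: 0.135
grasp_force: 58.8
clock 12.9 grip 0.1347562528992846 58.82742762565613 total mm 0.3160041698093574 deg 0.22860145258699888 step 0.07900104245233935
[-0.0001, -0.0005, -0.0002, 0.0002, 0.0, 0.0005]
x 4
clock 12.9 grip 0.1347562528992846 58.82742762565613 total mm 11.042319428695828 deg 4.0912220757053825 step 3.6807731428986092
[-0.0002, 0.0097, 0.0225, 0.0119, 0.0, 0.0006]
[-0.0002, 0.0103, 0.0223, 0.0119, 0.0, 0.0006]
[-0.0002, 0.0108, 0.022, 0.0119, 0.0, 0.0006]
```

View pics/in.png

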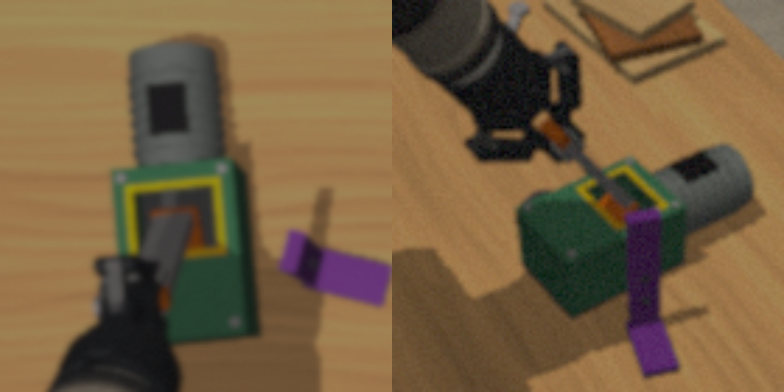

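The shoe has gone through the slot, with the stem central at about (175,225) in the left crop. Next I lower and right it.

```bash
python3 -m jog '[[[0,0.01,0.0225,0.012,0,0],[0,0.01,0.0225,0.012,0,0],[0,0.01,0.022,0.012,0,0],[0,0,0,0,0,0],[0,0,0,0,0,0]]]'
python3 go.py 10 24 50 8
```

```text
clock: 13.5
position: [0.5538, 0.0998, 0.1728]
tool_rot: [[-0.09, 0.879, 0.467], [0.996, 0.081, 0.041], [-0.002, 0.469, -0.883]]
ft_force: [0.0, 0.5, -1.9]
opening: 0.132
grasp_force: 58.8
clock 13.5 grip 0.13159119330680047 58.848527669906616 total mm 36.28247273548373 deg 17.987460525360465 step 4.535309091935466
[-0.0002, 0.0247, 0.0175, 0.0196, 0.0, 0.0002]
[-0.0002, 0.0254, 0.0165, 0.0196, 0.0, 0.0002]
[-0.0002, 0.026, 0.0155, 0.0196, 0.0, 0.0002]
[-0.0002, 0.0266, 0.0144, 0.0196, 0.0, 0.0002]
[-0.0001, 0.0271, 0.0134, 0.0196, 0.0, 0.0002]
[-0.0001, 0.0276, 0.0123, 0.0196, 0.0, 0.0002]
[-0.0001, 0.0281, 0.0112, 0.0196, 0.0, 0.0002]
[-0.0001, 0.0285, 0.0101, 0.0196, 0.0, 0.0002]
```

```bash
python3 -m jog '[[[0,0.025,0.0175,0.0196,0,0],[0,0.025,0.0165,0.0196,0,0],[0,0.026,0.0155,0.0196,0,0],[0,0.0265,0.0145,0.0196,0,0],[0,0.027,0.0135,0.0196,0,0],[0,0.0275,0.0125,0.0196,0,0],[0,0.028,0.011,0.0196,0,0],[0,0.0285,0.01,0.0196,0,0],[0,0,0,0,0,0],[0,0,0,0,0,0]]]'
python3 go.py 0 20 40 5
```

```text
clock: 14.5
position: [0.5894, 0.103, 0.1679]
tool_rot: [[-0.09, 0.981, 0.174], [0.996, 0.089, 0.014], [-0.002, 0.174, -0.985]]
ft_force: [0.0, 0.7, -2.2]
opening: 0.131
grasp_force: 58.8
clock 14.5 grip 0.1311887103628294 58.83655786514282 total mm 19.253768543629075 deg 10.028448528285397 step 3.850753708725815
[-0.0004, 0.0204, 0.0156, 0.0175, 0.0002, 0.0003]
[-0.0004, 0.0209, 0.0149, 0.0175, 0.0002, 0.0003]
[-0.0004, 0.0214, 0.0142, 0.0175, 0.0002, 0.0003]
[-0.0004, 0.0219, 0.0134, 0.0175, 0.0002, 0.0003]
[-0.0004, 0.0223, 0.0126, 0.0175, 0.0002, 0.0003]
```

```bash
python3 -m jog '[[[0,0.0205,0.0155,0.0175,0,0],[0,0.021,0.015,0.0175,0,0],[0,0.0215,0.014,0.0175,0,0],[0,0.022,0.0135,0.0175,0,0],[0,0.0225,0.0125,0.0175,0,0],[0,0,0,0,0,0],[0,0,0,0,0,0]]]'
python3 go.py 0 20 40 5
python3 -m jog '[[[0,0,0.02,0,0,0],[0,0,0.02,0,0,0],[0,0,0.02,0,0,0],[0,0,0.02,0,0,0],[0,0,0.02,0,0,0],[0,0,0.02,0,0,0],[0,0,0.02,0,0,0],[0,0,0.01,0,0,0],[0,0,0,0,0,0],[0,0,0,0,0,0]]]'
python3 go.py 0 20 15 3
```

```text
clock: 15.2
position: [0.6063, 0.1046, 0.1591]
tool_rot: [[-0.09, 0.996, 0.0], [0.996, 0.09, -0.002], [-0.002, 0.0, -1.0]]
ft_force: [-0.3, -0.4, -1.9]
opening: 0.133
grasp_force: 58.8
clock 15.2 grip 0.1327800213089009 58.84003937244415 total mm 0.33483069428873946 deg 0.214930579061433 step 0.0669661388577479
[-0.0004, 0.0001, 0.0002, 0.0, 0.0002, 0.0003]
x 5
clock: 16.2
position: [0.6068, 0.1045, 0.1369]
tool_rot: [[-0.09, 0.996, -0.0], [0.996, 0.09, -0.002], [-0.002, -0.001, -1.0]]
ft_force: [-0.2, -0.9, -2.2]
opening: 0.132
grasp_force: 58.9
clock 16.2 grip 0.13169209975341378 58.886874318122864 total mm 2.9042577951041477 deg 0.21605422057303908 step 0.9680859317013826
[-0.0004, -0.0009, 0.0064, -0.0001, 0.0003, 0.0005]
x 3
```

```bash
python3 -m jog '[[[0,0,0.006,0,0,0],[0,0,0.006,0,0,0],[0,0,0.006,0,0,0],[0,0,0.003,0,0,0],[0,0,0,0,0,0],[0,0,0,0,0,0]]]'
```

```text
clock: 16.8
position: [0.6069, 0.1045, 0.1341]
tool_rot: [[-0.09, 0.996, 0.0], [0.996, 0.09, -0.002], [-0.002, -0.0, -1.0]]
ft_force: [-0.3, -0.7, 1.8]
opening: 0.132
grasp_force: 59.5
```

The floor now carries the guide. Release and withdraw upward.

```bash
python3 -m jog '[[[0,0,0,0,0,0],[0,0,0,0,0,0],[0,0,0,0,0,0],[0,0,0,0,0,0],[0,0,0,0,0,0],[0,0,0,0,0,0],[0,0,0,0,0,0],[0,0,0,0,0,0],[0,0,0,0,0,0],[0,0,0,0,0,0]]]' 0.7
python3 -m jog '[[[0,0,-0.05,0,0,0],[0,0,-0.1,0,0,0],[0,0,-0.15,0,0,0],[0,0,-0.2,0,0,0],[0,0,-0.2,0,0,0],[0,0,-0.2,0,0,0],[0,0,-0.1,0,0,0],[0,-0.2,0,0,0,0],[0,-0.2,0,0,0,0],[0,-0.2,0,0,0,0],[0,-0.2,0,0,0,0],[0,0,0,0,0,0],[0,0,0,0,0,0]]]'
python3 - <<'E'
from h import *
a,d=camera("top"); b,_=camera("side"); w=cloud("top",d)
cv2.imwrite("pics/end.png",np.hstack([cv2.resize(a[100:240,90:230],None,fx=2.8,fy=2.8),cv2.resize(b[80:220,160:300],None,fx=2.8,fy=2.8)]))
q=(w-[.5805,.102,0])@np.array([[np.cos(.087),-np.sin(.087),0],[np.sin(.087),np.cos(.087),0],[0,0,1]])
m=(q[...,2]>.14)&(q[...,2]<.165)&(abs(q[...,0])<.07)&(abs(q[...,1])<.05); P=q[m]*1000
print(len(P),np.median(P,0),cv2.minAreaRect(P[:,:2].astype(np.float32)) if len(P) else "")
E
```

```text
clock: 17.8
position: [0.6067, 0.1045, 0.1336]
tool_rot: [[-0.09, 0.996, -0.001], [0.996, 0.09, -0.002], [-0.002, -0.001, -1.0]]
ft_force: [-0.5, -0.1, -0.3]
opening: 0.696
grasp_force: 0.0
clock: 19.1
position: [0.4876, 0.094, 0.2849]
tool_rot: [[-0.09, 0.996, 0.002], [0.996, 0.09, -0.002], [-0.002, 0.002, -1.0]]
ft_force: [1.0, -0.5, 0.4]
opening: 0.699
grasp_force: 0.0
115 [ 23.37935004   0.68519224 153.84094259] ((24.61354637145996, 0.843449592590332), (13.304313659667969, 30.800048828125), 0.9622707366943359)
```

View pics/end.png

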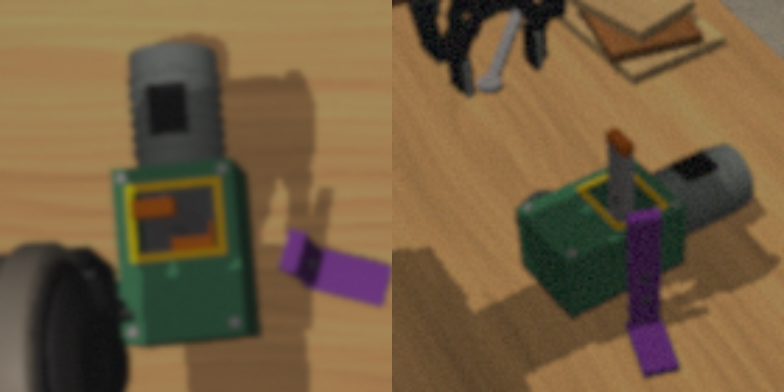

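The guide stands upright at z ≈ 154 mm (expected 155). Its stem is at x ≈ 24.6 mm, so the toe is near -39 mm, square within 1° and within 1 mm of the middle line. The gripper is clear.

```bash
python3 -c "
from rig import order; print(order.job_done())"
```

```text
the job is handed in; nothing more can be done
None
```

The orange-shod guide now stands upright and released in the case, toe about 39 mm under the robot-side cover and square within 1°, and I handed the job in at about 19 s of the 48 s; no verdict came back.

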